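Load an empty tube on the yarn winder

TASK

Get the winder ready for the next skein: lift the blue empty tube off its slanted peg on the wooden rack and slip it over the winder's upright spindle, all the way down onto the drive plate. Then swing the hold-down arm in over the tube until it meets its stop, and let go. Leave the orange and green tubes on their pegs and do not knock the two dye pots about.

Things in the scene. Friction and masses are not known exactly. Their poses are not given: they have to be found in the camera images.
- blue_tube: blue rigid plastic winding tube with small dark perforations: 56 mm outside diameter, 110 mm long, 46 mm bore open at both ends, about 90 g. It sits loosely on one of the rack's three pegs (any), its lower end on the rack's board. Origin: centre of the lower end; z runs along the tube to its free upper end, where it can be gripped across the outside; it leans 40 degrees to the rack's front.
- blue_tube_mid (a point): the middle of the blue tube, on its axis, 55 mm from either end. To come off its peg the tube must travel at least 75 mm along its own axis. Neighbouring tubes stand 110 mm away to the side.
- orange_tube: orange plastic tube standing on a slanted peg of the rack; same size as the blue one; its origin is the centre of its lower end, its z axis runs along the tube. Must stay on its peg.
- green_tube: green plastic tube standing on a slanted peg of the rack; same size as the blue one; its origin is the centre of its lower end, its z axis runs along the tube. Must stay on its peg.
- tube_rack: fixed wooden rack, 330 mm wide (y), 150 mm deep (x), z up: a board sloping 40 degrees, facing up and to the rack's front (-x), with three round pegs (35 mm diameter, 73 mm long) square to it at y = -110, 0 and 110 mm, pointing along (-sin 40, 0, cos 40 degrees) in the rack's frame. Origin: centre of its underside; the board's face at the middle peg's foot lies 95 mm above it.
- winder: fixed white bench winder, a box 230 x 150 mm, 48 mm high; x to its back, z up; origin: underside, below the spindle. Upright steel spindle, 41 mm diameter, rises 67 mm above a round drive plate; its top 17 mm taper to 20 mm. 85 mm behind it (+x) stands a post, 18 mm diameter, on which the hold-down arm turns. A thin wire yarn guide stands at x = 30 to 45, y = -60 mm, 113 mm high.
- seat (a point): centre of the drive plate's upper face, on the spindle's axis, 58 mm above the table; the tube's lower end rests here when it is fully down
- seated_mid (a point): where the tube's middle is when fully seated: on the spindle's axis, 55 mm above the drive plate
- hold_down (a joint): angle of the hold-down arm about the post's upright axis, rad: 0 at its stop, lying over the spindle; it starts parked at 1.3 to 1.9. At angle q it points from the post along (-cos q, sin q, 0) in the winder's frame. It stays where it is left (friction 0.12 N m). Its underside is 172 mm above the table, 4 mm above a fully seated tube; a tube that is not fully down blocks it.
- knob (a point): middle of the black upright grip knob at the arm's free end: 22 mm diameter, 36 mm tall, its top 18 mm above this point, 122 mm from the post's axis; the arm's metal bar lies from 20 to 29 mm below this point
- pot_ruby: round screw pot of dye powder, a loose bystander on the table; origin at the centre of its underside. Must not be knocked about. White lid, pink content; 60 mm diameter, 52 mm high.
- pot_plum: round screw pot of dye powder, a loose bystander on the table; origin at the centre of its underside. Must not be knocked about. Black lid, mauve content; 54 mm diameter, 44 mm high.

How it is judged (in metres and radians):
On the way, in this order (a step that is already met when the one before it is completed fails the run):
1. the blue tube is lifted clear of its peg (distance of blue_tube_mid from where it was at the start of the episode above 0.08 m and height (world z) of blue_tube_mid above 0.16 m and contact force between blue_tube and tube_rack below 0.05 N), for 0.2 s.
2. the blue tube sits fully down on the winder's drive plate (horizontal distance between blue_tube_mid and seated_mid below 0.006 m and z of blue_tube_mid in the frame of seated_mid between -0.004 and 0.004 m and angle between the z axis of blue_tube and the z axis of winder, either way round below 0.06 rad), for 0.2 s.
3. the hold-down arm is swung over the tube to its stop (value of joint hold_down below 0.08 rad), for 0.2 s.
At the end, for the whole second after the job is handed in: The blue tube stands at rest on the spindle, fully down (height within 4 mm, axis within 6 mm and 0.06 rad of the spindle's); the hold-down arm is over it within 0.08 rad of its stop; the orange and green tubes are on their pegs (within 20 mm), the dye pots within 40 mm of where they stood (all of step 2 and value of joint hold_down below 0.08 rad and linear speed of blue_tube below 0.02 m/s and distance of each of orange_tube, green_tube from where it was at the start of the episode below 0.02 m and distance of each of pot_ruby, pot_plum from where it was at the start of the episode below 0.04 m); the robot touches nothing.
It fails at once if the orange or green tube is pulled off or pushed about (more than 40 mm) (distance of any of orange_tube, green_tube from where it was at the start of the episode above 0.04 m).
It fails at once if a dye pot is knocked over or pushed more than 40 mm (distance of any of pot_ruby, pot_plum from where it was at the start of the episode above 0.04 m or angle between any of pot_ruby, pot_plum's own z axis and vertical above 0.5 rad).
It also fails if it takes over 58 s, if anything falls off the work surface, if the arm or the gripper's body presses on something with over 40 N, if the wrist force passes 120 N, or if a joint passes its speed limit or range.

ROBOT

A 6-joint arm with a two-finger parallel gripper is mounted at the origin on a cart in front of the work surface, level with it; the furniture and walls round the work are solid. World frame = base frame: x ahead of the robot, y to its left, z up, the work surface at z = 0. Lengths are in mm, angles in degrees, forces in N, time in s.
With the tool pointing down it reaches from about 300 to 850 mm from the base axis. Payload 4.2 kg.
Tool frame: the origin (TCP) lies midway between the tips of the shut fingers; the grasp point (between the pads) lies 19 mm behind it; z points along the fingers, y is the line along which they close (so a half turn about z gives the same grasp; the last joint's range is limited). The gripper opens to 91 mm and grips with 3 to 60 N. Pads are 32 mm wide; open, the fingers measure 118 mm over their backs; the gripper's body (76 mm by 178 mm) begins 60 mm behind the grasp point.
Start: joints at [-78.209, 18.312, 89.639, -0, 72.044, -1.146], TCP at [128.736, -560.42, 213.976] pointing down, gripper open.
Joint ranges: [-177.97, 177.97], [-48.28, 115.42], [12.27, 149.76], [-77.06, 257.06], [2.81, 150.46], [-146.56, 146.56]. Speed limits (degrees/s): [147.25, 147.25, 180, 180, 180, 180].

INTERFACE

Orientations are given as [roll, pitch, yaw] about the fixed x, y, z axes, in that order (R = Rz(yaw) Ry(pitch) Rx(roll)).
In Python, from workcell import env, optics, workorder gives the robot as it stands (env), with the cameras (optics) and the job (workorder).
- The arm moves only by the tool drive_effector, called as name(argument=value, ...) on one line, values as JSON. Schema: {"type":"object","properties":{"moves":{"type":"object","properties":{"steps":{"type":"array","items":{"type":"array","items":{"type":"number"},"minItems":6,"maxItems":6},"minItems":1,"maxItems":8}},"additionalProperties":false,"required":["steps"]},"finger_gap":{"type":"number"},"grip_n":{"type":"number"},"only":{"type":"string"},"quiet":{"type":"boolean"},"lines":{"type":"string"}},"required":["moves"],"additionalProperties":false}. moves is an object whose key "steps" holds a list of rows, 1 to 8 of them, each of 6 numbers: dx, dy, dz in shares of the most that a row can go, 1 being 50 mm, then a rotation vector rx, ry, rz in a scale on which 1.0 is 360 degrees; each row shifts and turns the commanded pose from where the row before left it, along the tool's axes as they then stand; what a row does not reach is not made up. A row lasts 1/10 s, in which the tool goes at most 50 mm and 8.59 degrees, less where a joint would pass 70% of its speed; a pose out of reach is approached as far as the arm can. finger_gap is the finger opening in mm, set as the call begins (left out keeps the last). The fingers move at their own pace and stop on an object; grip_n is the grip in N (left out, the last holds). Time passes only in rows, so rows that do not move let the fingers close. The tool returns the time, the measured TCP pose, the force, the opening and the grip force at its end. only (a regular expression) keeps the lines of the reply that match it, lines (a string "A,B") keeps lines A to B, and quiet returns only ok. No shift or turn number may pass 1 either way. Input that does not fit is refused with a message, and nothing moves.
- env.state(): the state, without advancing time (a new reading comes with each control period).
- optics.grab_frame(name): name is "scene" or "side" or "wrist"; returns the picture (480x640x3 uint8, blue, green, red); there is no depth.
- optics.camera_model(name): a dict with "fx", "fy", "cx", "cy" (pixels), "D" ([k1, k2, p1, p2, k3] as OpenCV has them; the pictures are not rectified), "T" (4x4, takes a point from camera to world coordinates). Camera axes: x right, y up, looking along -z (the intrinsics and any distortion apply to the point x, -y, -z); pixel columns grow to the right and rows downward; lengths in mm; the calibration is good to about 2 mm. A picture is of the moment at which its call begins: read the wrist's pose just before it. camera_model takes no time and is no camera call; for the wrist camera it gives the pose at the moment of the call.
- workorder.job_done(): hands the job in; it is judged then, once.
The state is a dict: "time_s": time; "qpos": joint angles; "qvel": joint speeds; "effort": joint torques, N m; "ee_pos": TCP position; "ee_rot": TCP orientation; "force": force on the tool from outside, world axes, zero at the start; "torque": the same for the moment, N m; "gripper_width": finger opening in mm; "gripper_force": force on a finger pad.
Only numpy, scipy, OpenCV 4.12 (cv2) and the standard library are available. Lean on these libraries where they do the work, as an engineer would, in place of code of your own. Each camera call takes 0.05 s, during which the arm holds its last target. There are 200 camera calls.

## Working session

There is one attempt and no reset: what is moved stays moved. The work goes in short steps, Python scripts to look and compute and a tool call to move; the robot and the scene stay as the last step left them, time stands still between calls to the robot, and variables do not carry over. Pictures are saved under pics/ and viewed, at most 10 in all, crops included, and the job is handed in when it is done.

```bash
ls; mkdir -p pics
```

Run:
```python
from workcell import env, optics, workorder
import cv2
for n in("scene","side"):
    cv2.imwrite(f"pics/{n}0.png",optics.grab_frame(n)); m=optics.camera_model(n); print(n,m)
print(env.state())
```

```text
pics
workcell.py
scene {'fx': 508.8024476658817, 'fy': 508.8024476658817, 'cx': 326.70706059718174, 'cy': 237.452078251074, 'D': array([-0.06084069,  0.        ,  0.        ,  0.        ,  0.        ]), 'T': array([[-8.23118890e-01,  2.87385224e-01, -4.89780588e-01,
         2.40325627e+01],
       [-5.67757786e-01, -4.33554449e-01,  6.99772560e-01,
         6.12661998e+02],
       [-1.12422590e-02,  8.54072756e-01,  5.20032056e-01,
         6.58727115e+02],
       [ 0.00000000e+00,  0.00000000e+00,  0.00000000e+00,
         1.00000000e+00]])}
side {'fx': 436.2461974560522, 'fy': 436.2461974560522, 'cx': 311.86733587732107, 'cy': 239.1602357486868, 'D': array([-0.08215597,  0.        ,  0.        ,  0.        ,  0.        ]), 'T': array([[ 9.81502178e-01,  1.15190722e-01, -1.52920152e-01,
         3.59980235e+02],
       [-1.91293993e-01,  5.57719237e-01, -8.07685497e-01,
        -7.51604964e+02],
       [-7.75136555e-03,  8.21997780e-01,  5.69437939e-01,
         6.13055955e+02],
       [ 0.00000000e+00,  0.00000000e+00,  0.00000000e+00,
         1.00000000e+00]])}
{'time_s': 0.1, 'qpos': array([-7.82075203e+01,  1.83453654e+01,  8.96992645e+01, -1.77767363e-03,
        7.20437648e+01, -1.14601436e+00]), 'qvel': array([-0.01804401, -0.05440526, -0.10949161,  0.00684988,  0.09441115,
        0.0010493 ]), 'effort': array([ 3.05548801e-04, -4.13333058e+01, -2.32509506e+01,  7.28741311e-02,
        4.22717992e-02, -5.10437235e-05]), 'ee_pos': array([ 128.64283303, -559.95984392,  213.23157411]), 'ee_rot': array([-1.79911589e+02, -7.80268276e-05,  1.29390434e+01]), 'force': array([ 1.06632578, -0.07531243, -0.27706421]), 'torque': array([ 0.01235292, -0.00462642,  0.00693727]), 'gripper_force': 0.0, 'gripper_width': 91.25311158746592}
```

View pics/scene0.png

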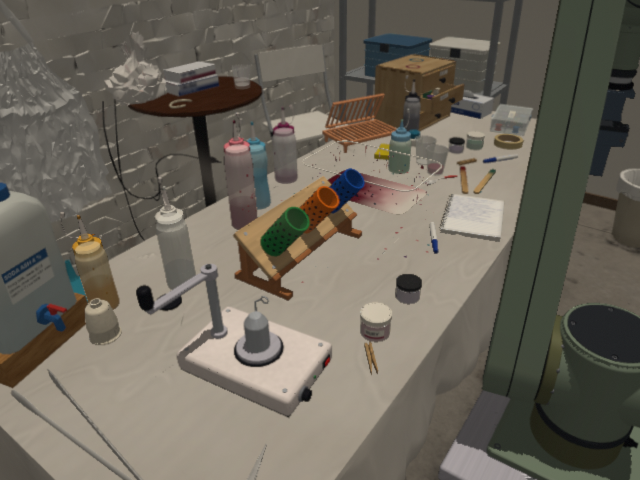

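View pics/side0.png

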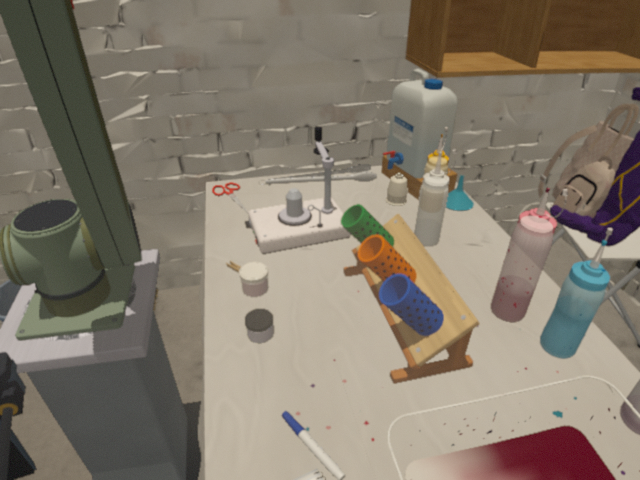

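Run:
```python
import cv2
def crop(src,dst,x,y,w,h,s):
    im=cv2.imread(src)[y:y+h,x:x+w]; im=cv2.resize(im,None,fx=s,fy=s,interpolation=cv2.INTER_CUBIC)
    for i in range(0,w,20): cv2.line(im,(i*s,0),(i*s,6),(0,0,255),1); cv2.putText(im,str(x+i),(i*s,16),0,.35,(0,0,255))
    for j in range(0,h,20): cv2.line(im,(0,j*s),(6,j*s),(0,0,255),1); cv2.putText(im,str(y+j),(8,j*s+4),0,.35,(0,0,255))
    cv2.imwrite(dst,im)
crop("pics/scene0.png","pics/scene_c.png",130,240,210,170,3)
crop("pics/side0.png","pics/side_c.png",220,110,260,190,3)
```

```text
(no output)
```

View pics/scene_c.png

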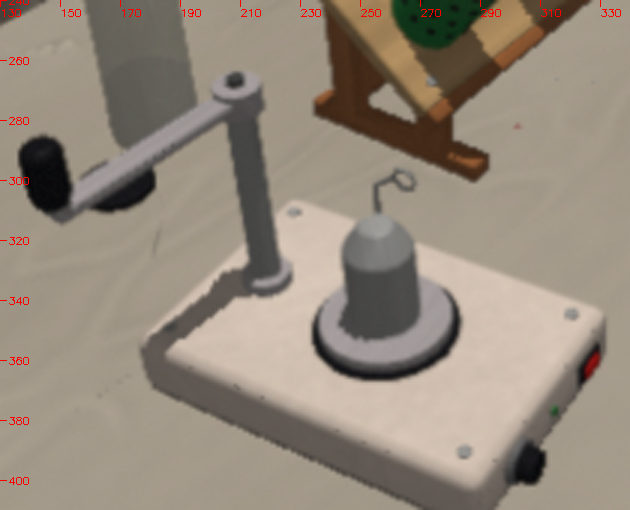

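View pics/side_c.png

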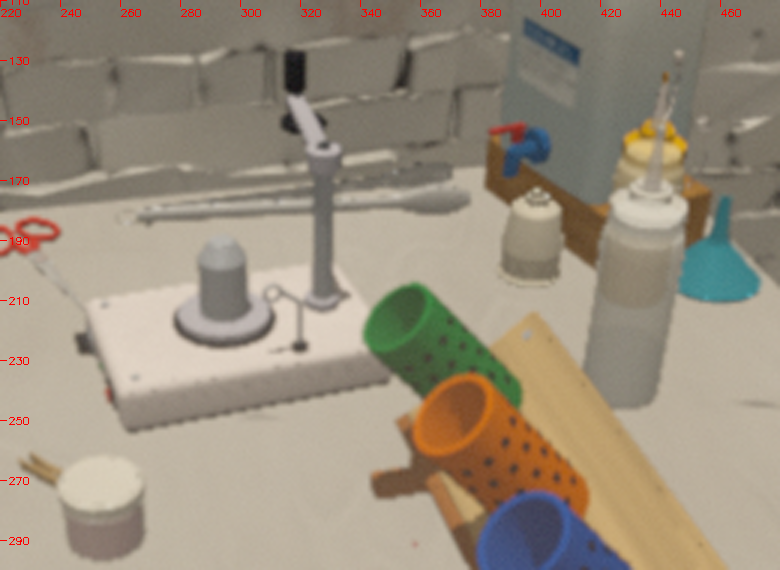

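Create h.py:
```python
import numpy as np, cv2
from scipy.optimize import minimize, least_squares
from workcell import env, optics, workorder
F=np.diag([1.,-1,-1])
def proj(m,P):
    T=m["T"]; R=F@T[:3,:3].T; t=-R@T[:3,3]
    K=np.array([[m["fx"],0,m["cx"]],[0,m["fy"],m["cy"]],[0,0,1.]])
    return cv2.projectPoints(np.atleast_2d(P).astype(float),cv2.Rodrigues(R)[0],t,K,m["D"])[0][:,0]
def rz(a): c,s=np.cos(a),np.sin(a); return np.array([[c,-s,0],[s,c,0],[0,0,1]])
a=np.linspace(0,2*np.pi,60)
def cyl(o,R,r=28,L=110): return np.vstack([o+(R@np.array([r*np.cos(a),r*np.sin(a),0*a+z])).T for z in(0,L)])
```

Create fit.py:
```python
from h import *
t=np.radians(40); S40,C40=np.sin(t),np.cos(t)
Rt=np.array([[C40,0,-S40],[0,1,0],[S40,0,C40]])
cams={n:optics.camera_model(n) for n in("scene","side")}
roi={"scene":(220,140,180,140),"side":(320,180,160,180)}
hues={"blue":(105,130),"orange":(5,17),"green":(40,85)}
S=4
M={}
for n in cams:
    x,y,w,h=roi[n]; im=cv2.imread(f"pics/{n}0.png")[y:y+h,x:x+w]
    im=cv2.resize(im,None,fx=S,fy=S,interpolation=cv2.INTER_CUBIC); hs=cv2.cvtColor(im,cv2.COLOR_BGR2HSV)
    for c,(l,u) in hues.items():
        k=cv2.inRange(hs,(l,140 if c!='blue' else 120,30),(u,255,255)); k=cv2.morphologyEx(k,cv2.MORPH_CLOSE,np.ones((17,17)))
        N,L,st,_=cv2.connectedComponentsWithStats(k); M[n,c]=L==1+np.argmax(st[1:,4])
        print(n,c,M[n,c].sum()/S/S)
def render(n,tubes):
    x,y,w,h=roi[n]; im=np.zeros((h*S,w*S),np.uint8)
    order=["blue","orange","green"] if n=="scene" else ["green","orange","blue"]
    for c in order:
        p=(proj(cams[n],cyl(*tubes[c]))-[x,y]+.5)*S-.5
        cv2.fillConvexPoly(im,cv2.convexHull(np.round(p*16).astype(np.int32)),1+order.index(c),shift=4)
    return {c:im==1+order.index(c) for c in order}
def cost(p,use=("blue","orange","green")):
    R=rz(p[3]); o={"blue":-110,"orange":0,"green":110}
    tubes={c:(p[:3]+R@[0,o[c],0],R@Rt) for c in o}; s=0
    for n in cams:
        r=render(n,tubes)
        for c in use: s+=1-(r[c]&M[n,c]).sum()/(r[c]|M[n,c]).sum()
    return s
best=None
for yaw in(-.4,-.15,.1,.35):
    for x0 in (500,580):
        f=minimize(cost,[x0,-60,90,yaw],method="Nelder-Mead",options=dict(initial_simplex=np.array([x0,-60,90,yaw])+np.vstack([np.zeros(4),np.diag([50,70,30,.25])]),maxiter=300))
        if best is None or f.fun<best.fun: best=f
print("rack",best.fun,best.x)
f=minimize(lambda p:cost(p,("blue",)),best.x,method="Nelder-Mead",options=dict(initial_simplex=best.x+np.vstack([np.zeros(4),np.diag([8,8,8,.05])])))
print("blue only",f.fun,f.x)
for p in(best.x,f.x):
    o=p[:3]+rz(p[3])@[0,-110,0]; print("blue origin",o,"mid",o+55*rz(p[3])@Rt[:,2])
# winder
obs={"scene":[(259.3,346.9),(256,313),(208.5,267.3),(145,298)],"side":[(294.7,214.7),(294,189.5),(328,160),(318.3,134)]}
def pts(p):
    x,y,z,yaw,q,hp=p; R=rz(yaw); o=np.array([x,y,z])
    return np.array([o+R@v for v in([0,0,58],[0,0,125],[85,0,hp],[85-122*np.cos(q),122*np.sin(q),201])])
g=least_squares(lambda p:np.concatenate([(proj(cams[n],pts(p))-obs[n]).ravel() for n in cams]),[450,300,0,0,1.6,190])
print("winder",g.x,"\n",g.fun.round(1))
```

```bash
python3 fit.py
```

```text
scene blue 713.0625
scene orange 967.875
scene green 548.8125
side blue 755.0625
side orange 1620.0625Traceback (most recent call last):
  File "fit.py", line 14, in <module>
    N,L,st,_=cv2.connectedComponentsWithStats(k); M[n,c]=L==1+np.argmax(st[1:,4])
                                                              ~~~~~~~~~^^^^^^^^^^
    return _wrapfunc(a, 'argmax', axis=axis, out=out, **kwds)
    return bound(*args, **kwds)
ValueError: attempt to get argmax of an empty sequence
```

Run:
```python
s=open('fit.py').read()
i=s.index("hs=cv2.cvt"); j=s.index("        N,L,st")
s=s[:i]+'''b,g,r=[v.astype(float)+3 for v in cv2.split(im)]
    for c in hues:
        k={"blue":(b>1.5*r)&(b>1.25*g),"orange":(r>2.2*b)&(r>1.25*g)&(r>60),"green":(g>1.35*r)&(g>1.15*b)}[c].astype(np.uint8)*255
        k=cv2.morphologyEx(k,cv2.MORPH_CLOSE,cv2.getStructuringElement(2,(17,17)))
'''+s[j:]
s+='''
out=[]
for n in cams:
    x,y,w,h=roi[n]; im=cv2.resize(cv2.imread(f"pics/{n}0.png")[y:y+h,x:x+w],None,fx=S,fy=S)
    for c in hues: cv2.drawContours(im,cv2.findContours(M[n,c].astype(np.uint8),0,1)[0],-1,(255,255,255),1)
    o={"blue":-110,"orange":0,"green":110}; R=rz(best.x[3])
    for c in hues:
        p=(proj(cams[n],cyl(best.x[:3]+R@[0,o[c],0],R@Rt))-[x,y]+.5)*S
        cv2.polylines(im,[p[:60].astype(int),p[60:].astype(int)],True,(0,255,255),1)
    out.append(cv2.resize(im,(400,int(400*h/w))))
H=max(i.shape[0] for i in out); cv2.imwrite("pics/ov.png",np.hstack([np.vstack([i,np.zeros((H-i.shape[0],400,3),np.uint8)]) for i in out]))
'''
open('fit.py','w').write(s)
```

```bash
python3 fit.py
```

```text
scene blue 727.5625
scene orange 964.125
scene green 1347.5
side blue 1431.1875
side orange 1520.0
side green 732.125
rack 1.0585224585020199 [ 6.41692512e+02 -1.72311430e+02  9.12886834e+01  3.38175244e-02]
blue only 0.4786423988138996 [ 6.39301482e+02 -1.71062178e+02  9.16032276e+01  6.02943815e-02]
blue origin [ 645.41173053 -282.24853641   91.2886834 ] mid [ 610.07862554 -283.44387026  133.42112777]
blue origin [ 645.92984642 -280.86229085   91.60322764] mid [ 610.64077037 -282.99260601  133.73567201]
winder [ 4.88419388e+02  1.54039004e+02 -9.79195557e-01  1.16678958e-01
  1.73610214e+00  1.89421791e+02] 
 [-0.3 -2.6 -0.4  0.8  0.7  0.4  0.3  1.3 -0.3 -1.2 -0.5 -0.2 -0.2 -0.7
  1.2  1.5]
```

View pics/ov.png

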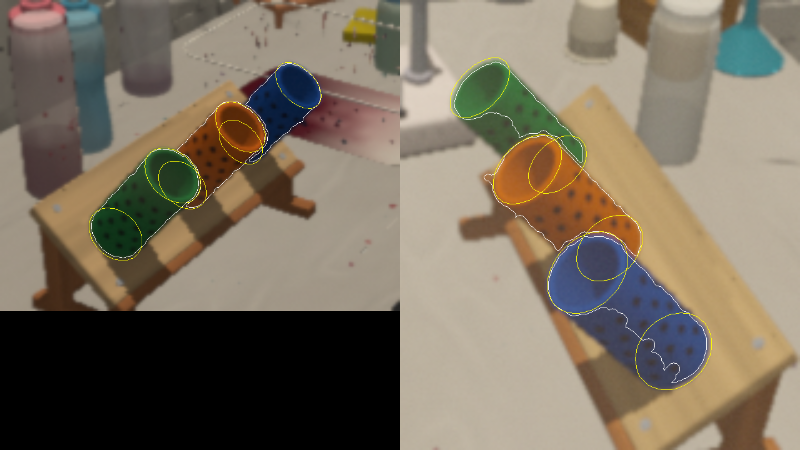

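Add to h.py:
```python
from scipy.spatial.transform import Rotation as Ro
def tgt(zdir,ydir):
    z=np.array(zdir,float); z/=np.linalg.norm(z); y=np.array(ydir,float); y-=z*(y@z); y/=np.linalg.norm(y)
    return np.column_stack([np.cross(y,z),y,z])
def to(P,R=None,order="t"):
    s=env.state(); R0=Ro.from_euler("xyz",s["ee_rot"],degrees=True)
    R1=Ro.from_matrix(R) if R is not None else R0
    print("d now-axes",R0.inv().apply(P-s["ee_pos"]).round(1),"d goal-axes",R1.inv().apply(P-s["ee_pos"]).round(1),"rotvec",(R0.inv()*R1).as_rotvec(degrees=True).round(2))
YAW=.0385; t=np.radians(40)
AX=rz(YAW)@[-np.sin(t),0,np.cos(t)]
MID=np.array([610.2,-283.3,133.5]); TOP=MID+55*AX
RG=tgt(-AX,rz(YAW)@[0,-1,0])
SP=np.array([488.4,154.0,58.]); WY=.1167
```

```bash
python3 -c "
from h import *
to(TOP+65*AX,RG)"
```

```text
d now-axes [ 455.5 -176.2  -11.9] d goal-axes [ 325.5 -257.9  257.2] rotvec [-3.83 39.89 10.26]
```

Careful with the scale: shifts go in shares of 50 mm and turns go in shares of 360 degrees. That gives: 48 mm is 0.96, 30 mm is 0.6.

drive_effector(moves={"steps":[[0.6,-0.24,-0.06,0,0,0],[0.96,-0.38,-0.06,0,0,0],[0.96,-0.38,0,0,0,0],[0.96,-0.38,0,0,0,0],[0.96,-0.38,0,0,0,0],[0.96,-0.38,0,0,0,0],[0.96,-0.38,0,0,0,0],[0.96,-0.38,0,0,0,0]]}, finger_gap=91)

```text
time_s: 0.9
ee_pos: [444.8, -342.1, 219.6]
ee_rot: [-180.0, 0.0, 12.9]
force: [0.6, -1.2, 0.3]
gripper_width: 91.0
gripper_force: 0.0
```

drive_effector(moves={"steps":[[0.8,-0.3,0,0,0,0],[0.4,-0.16,0,0,0,0],[0,0,0,-0.0021,0.0222,0.0057],[0,0,0,-0.0021,0.0222,0.0057],[0,0,0,-0.0021,0.0222,0.0057],[0,0,0,-0.0021,0.0222,0.0057],[0,0,0,-0.0021,0.0222,0.0057],[0,0,0,0,0,0]]})

```text
time_s: 1.7
ee_pos: [494.0, -304.9, 216.5]
ee_rot: [-179.6, -38.5, 2.4]
force: [-0.0, -0.1, -0.7]
gripper_width: 91.5
gripper_force: 0.0
```

```bash
python3 -c "
from h import *
to(TOP+30*AX,RG)"
```

```text
d now-axes [ 37.7 -16.6  52.9] d goal-axes [ 36.2 -17.1  53.8] rotvec [-0.46  1.53  0.11]
```

To row units: 20 mm is 0.4, 18 mm is 0.36, 1.5 degrees is 0.0042.

drive_effector(moves={"steps":[[0.36,-0.16,0.16,-0.0011,0.0042,0.0003],[0.4,-0.18,0.3,0,0,0],[0,0,0.3,0,0,0],[0,0,0.3,0,0,0],[0,0,0,0,0,0],[0,0,0,0,0,0]]})

```text
time_s: 2.3
ee_pos: [559.8, -286.7, 201.9]
ee_rot: [179.7, -40.1, 2.7]
force: [-0.2, -0.1, 0.5]
gripper_width: 90.8
gripper_force: 0.0
```

```bash
python3 -c "
from h import *
to(TOP-44*AX,RG)
cv2.imwrite('pics/w1.png',optics.grab_frame('wrist'))
m=optics.camera_model('wrist'); print(proj(m,[TOP]),proj(m,[MID]))"
```

```text
d now-axes [-5.4 -1.5 73.8] d goal-axes [-5.3 -1.5 73.9] rotvec [ 0.01 -0.09  0.36]
[[323.25537545 274.87783269]] [[323.55548181 248.57460662]]
```

View pics/w1.png

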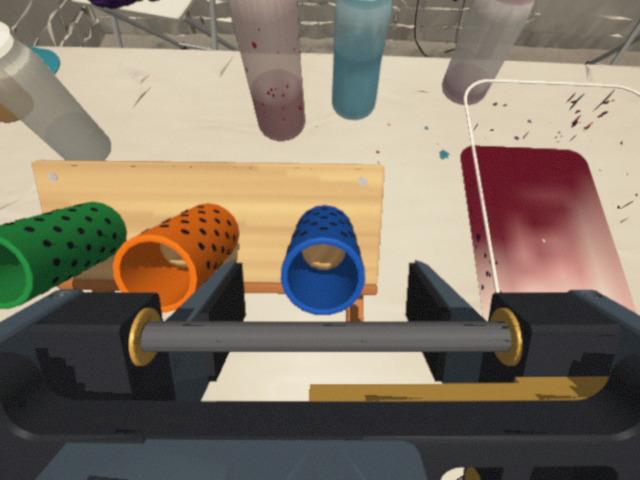

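The wrist view shows the blue tube's rim centred at about (323, 275), which matches the predicted (323.3, 274.9). I'm moving in to grip it.

To row units: 20 mm is 0.4, -5.4 mm is -0.108.

drive_effector(moves={"steps":[[-0.108,-0.03,0,0,0,0],[0,0,0.3,0,0,0],[0,0,0.4,0,0,0],[0,0,0.4,0,0,0],[0,0,0.24,0,0,0],[0,0,0.12,0,0,0],[0,0,0,0,0,0]]})

```text
time_s: 3.05
ee_pos: [603.0, -283.6, 143.0]
ee_rot: [179.6, -40.1, 2.7]
force: [-0.3, -0.1, -0.3]
gripper_width: 91.2
gripper_force: 0.0
```

drive_effector(moves={"steps":[[0,0,0,0,0,0],[0,0,0,0,0,0],[0,0,0,0,0,0],[0,0,0,0,0,0],[0,0,0,0,0,0],[0,0,0,0,0,0],[0,0,0,0,0,0]]}, finger_gap=50, grip_n=20)

```text
time_s: 3.75
ee_pos: [602.9, -284.0, 144.3]
ee_rot: [179.5, -40.2, 2.7]
force: [-2.3, 0.1, 3.4]
gripper_width: 55.6
gripper_force: 20.0
```

```bash
python3 -c "
from h import *
to(TOP-44*AX,RG)"
```

```text
d now-axes [-1.3 -0.4  2. ] d goal-axes [-1.3 -0.4  2. ] rotvec [ 0.11 -0.23  0.4 ]
```

To row units: -20 mm is -0.4, -18 mm is -0.36.

drive_effector(moves={"steps":[[0.04,0,-0.08,0,0,0],[0.04,0,-0.2,0,0,0],[0,0,-0.36,0,0,0],[0,0,-0.4,0,0,0],[0,0,-0.4,0,0,0],[0,0,-0.4,0,0,0],[0,0,-0.4,0,0,0],[0,0,0,0,0,0]]})

```text
time_s: 4.55
ee_pos: [533.3, -287.2, 234.9]
ee_rot: [179.3, -40.4, 2.8]
force: [-0.4, -0.4, -0.3]
gripper_width: 55.7
gripper_force: 20.0
```

```bash
python3 -c "
from h import *
R=tgt([0,0,-1],rz(WY)@[0,-1,0])
to(SP+[0,0,240],R)"
```

```text
d now-axes [  23.3 -442.1  -68.4] d goal-axes [   6.8 -443.4  -63.1] rotvec [  2.02 -40.33  -3.95]
```

To row units: -30 mm is -0.6, -25 mm is -0.5, -8.2 degrees is -0.0228.

drive_effector(moves={"steps":[[0,0,-0.5,0,0,0],[0,0,-0.6,0.0011,-0.0222,-0.0022],[0,0,-0.2,0.0011,-0.0222,-0.0022],[0,0,0,0.0011,-0.0222,-0.0022],[0,0,0,0.0011,-0.0222,-0.0022],[0,0,0,0.0011,-0.0228,-0.0022],[0,0,0,0,0,0],[0,0,0,0,0,0]]})

```text
time_s: 5.35
ee_pos: [498.0, -285.4, 276.6]
ee_rot: [-179.6, -1.6, 7.1]
force: [-0.0, -0.5, -0.4]
gripper_width: 55.9
gripper_force: 20.0
```

```bash
python3 -c "
from h import *
R=tgt([0,0,-1],rz(WY)@[0,-1,0])
to(SP+[0,0,240],R)"
```

```text
d now-axes [  45.  -437.4  -17.3] d goal-axes [  41.6 -437.6  -21.4] rotvec [-0.38 -1.6   0.38]
```

To row units: -48 mm is -0.96, -45 mm is -0.9, -1.6 degrees is -0.0044.

drive_effector(moves={"steps":[[0,-0.2,-0.16,-0.0008,-0.0044,0.0008],[0.08,-0.6,-0.16,0,0,0],[0.08,-0.9,-0.08,0,0,0],[0.1,-0.96,0,0,0,0],[0.1,-0.96,0,0,0,0],[0.1,-0.96,0,0,0,0],[0.1,-0.96,0,0,0,0],[0.1,-0.96,0,0,0,0]]})

```text
time_s: 6.15
ee_pos: [490.4, 41.5, 297.9]
ee_rot: [-180.0, -0.1, 6.6]
force: [1.3, 0.8, -0.3]
gripper_width: 55.6
gripper_force: 20.0
```

drive_effector(moves={"steps":[[0.08,-0.9,0,0,0,0],[0.06,-0.7,0,0,0,0],[0.02,-0.4,0,0,0,0],[0,-0.2,0,0,0,0],[0,0,0,0,0,0],[0,0,0,0,0,0],[0,0,0,0,0,0]]})

```text
time_s: 6.85
ee_pos: [487.4, 149.3, 298.0]
ee_rot: [180.0, -0.0, 6.6]
force: [0.1, -0.3, -0.5]
gripper_width: 55.4
gripper_force: 20.0
```

```bash
python3 -c "
from h import *
R=tgt([0,0,-1],rz(WY)@[0,-1,0])
to(SP+[0,0,240],R)"
```

```text
d now-axes [ 1.6 -4.6 -0. ] d goal-axes [ 1.6 -4.6 -0. ] rotvec [ 0.04 -0.03 -0.11]
```

To row units: 25 mm is 0.5, 20 mm is 0.4.

drive_effector(moves={"steps":[[0.032,-0.092,0.4,0,0,0],[0,0,0.5,0,0,0],[0,0,0.5,0,0,0],[0,0,0.26,0,0,0],[0,0,0,0,0,0],[0,0,0,0,0,0]]})

```text
time_s: 7.45
ee_pos: [488.9, 154.8, 215.4]
ee_rot: [180.0, -0.1, 6.6]
force: [-0.3, 0.6, -1.2]
gripper_width: 55.7
gripper_force: 20.0
```

Create look.py:
```python
from h import *
s=env.state(); Rt=Ro.from_euler("xyz",s["ee_rot"],degrees=True).as_matrix(); print(s["ee_pos"],s["ee_rot"])
top=s["ee_pos"]-44*Rt[:,2]; bot=top+110*Rt[:,2]; print("bot",bot)
out=[];S=4
for n,(x,y,w,h) in {"scene":(205,225,100,145),"side":(245,110,100,145)}.items():
    im=optics.grab_frame(n); cv2.imwrite(f"pics/{n}1.png",im); m=optics.camera_model(n)
    im=cv2.resize(im[y:y+h,x:x+w],None,fx=S,fy=S,interpolation=cv2.INTER_CUBIC)
    def poly(o,R,r,L,c):
        p=(proj(m,cyl(o,R,r,L))-[x,y]+.5)*S
        for q in(p[:60],p[60:]): cv2.polylines(im,[q.astype(int)],True,c,1)
    poly(bot,-Rt,28,110,(0,255,255))
    poly(SP,np.eye(3),20.5,50,(0,255,0)); poly(SP+[0,0,66],np.eye(3),10,1,(0,255,0))
    out.append(im)
cv2.imwrite("pics/look1.png",np.hstack(out))
```

```bash
python3 look.py
```

```text
[488.92555795 154.76606873 215.36690297] [ 1.79979361e+02 -5.24145670e-02  6.61568303e+00]
bot [488.98827221 154.74940839 149.36693487]
```

View pics/look1.png

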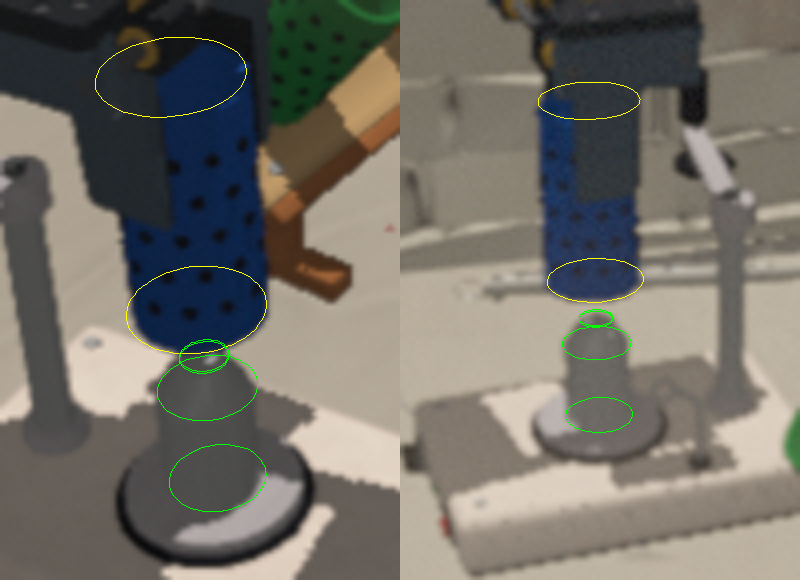

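The scene and side crops show the tube about on the spindle's axis, within about 1.5 mm. In the crop, the tube's lower end is at (197, 309) and the spindle tip at (205, 357). I'm lowering it.

To row units: 12 mm is 0.24, 8 mm is 0.16.

drive_effector(moves={"steps":[[0,0,0.24,0,0,0],[0,0,0.24,0,0,0],[0,0,0.16,0,0,0],[0,0,0.16,0,0,0],[0,0,0,0,0,0]]})

```text
time_s: 8.05
ee_pos: [488.3, 155.4, 173.6]
ee_rot: [180.0, 0.1, 6.7]
force: [0.7, 0.2, -1.1]
gripper_width: 55.7
gripper_force: 20.0
```

drive_effector(moves={"steps":[[0,0,0.16,0,0,0],[0,0,0.16,0,0,0],[0,0,0.16,0,0,0],[0,0,0.16,0,0,0],[0,0,0,0,0,0]]})

```text
time_s: 8.55
ee_pos: [488.5, 155.4, 141.8]
ee_rot: [180.0, 0.0, 6.7]
force: [1.9, -0.0, -0.5]
gripper_width: 55.8
gripper_force: 20.0
```

To row units: 6 mm is 0.12, 4 mm is 0.08.

drive_effector(moves={"steps":[[0,0,0.12,0,0,0],[0,0,0.08,0,0,0],[0,0,0.06,0,0,0],[0,0,0,0,0,0],[0,0,0,0,0,0]]})

```text
time_s: 9.05
ee_pos: [488.5, 155.4, 129.9]
ee_rot: [180.0, -0.0, 6.7]
force: [0.7, 1.0, -1.6]
gripper_width: 55.6
gripper_force: 20.0
```

drive_effector(moves={"steps":[[0,0,0.04,0,0,0],[0,0,0.04,0,0,0],[0,0,0,0,0,0]]})

```text
time_s: 9.35
ee_pos: [488.5, 155.4, 125.8]
ee_rot: [180.0, -0.0, 6.7]
force: [0.7, 0.2, -1.1]
gripper_width: 55.6
gripper_force: 20.0
```

To row units: 1.5 mm is 0.03, 1 mm is 0.02.

drive_effector(moves={"steps":[[0,0,0.03,0,0,0],[0,0,0.02,0,0,0],[0,0,0,0,0,0]]})

```text
time_s: 9.65
ee_pos: [488.6, 155.4, 125.3]
ee_rot: [180.0, -0.1, 6.7]
force: [-2.8, 0.8, 11.3]
gripper_width: 55.8
gripper_force: 20.0
```

drive_effector(moves={"steps":[[0,0,0.03,0,0,0],[0,0,0.02,0,0,0],[0,0,0,0,0,0]]})

```text
time_s: 9.95
ee_pos: [488.7, 155.5, 125.2]
ee_rot: [-180.0, -0.2, 6.7]
force: [-7.4, -0.4, 25.7]
gripper_width: 55.8
gripper_force: 20.0
```

To row units: -1 mm is -0.02.

drive_effector(moves={"steps":[[0,0,-0.02,0,0,0],[0,0,0,0,0,0],[0,0,0,0,0,0],[0,0,0,0,0,0],[0,0,0,0,0,0],[0,0,0,0,0,0]]}, finger_gap=80)

```text
time_s: 10.55
ee_pos: [488.4, 155.3, 121.6]
ee_rot: [180.0, 0.0, 6.7]
force: [0.6, 0.3, 0.4]
gripper_width: 80.0
gripper_force: 0.0
```

drive_effector(moves={"steps":[[0,0,-0.2,0,0,0],[0,0,-0.4,0,0,0],[0,0,-0.6,0,0,0],[0,0,-0.8,0,0,0],[0,0,-0.8,0,0,0],[0,0,-0.4,0,0,0],[0,0,0,0,0,0]]})

```text
time_s: 11.25
ee_pos: [490.1, 155.9, 286.0]
ee_rot: [-179.9, -0.5, 6.7]
force: [-0.1, 0.7, -0.5]
gripper_width: 79.7
gripper_force: 0.0
```

Run:
```python
from h import *
print(env.state()["qpos"].round(1))
q=1.736; K=SP*[1,1,0]+rz(WY)@[85-122*np.cos(q),122*np.sin(q),201]; print("K",K)
R=tgt([0,0,-1],rz(WY)@[-np.sin(q),-np.cos(q),0]); to(K+[0,0,84],R)
out=[]
for n,(x,y,w,h) in {"scene":(115,240,200,160),"side":(220,100,200,160)}.items():
    im=optics.grab_frame(n); out.append(cv2.resize(im[y:y+h,x:x+w],None,fx=3.6,fy=3.6,interpolation=2)[:,:400] if 0 else cv2.resize(im[y:y+h,x:x+w],(400,320),interpolation=cv2.INTER_CUBIC))
cv2.imwrite("pics/seat.png",np.hstack(out))
```

```text
[16.4 10.3 90.2 -0.  79.  99.7]
K [578.73698193 285.75351904 201.        ]
d now-axes [ 103.1 -118.7    2. ] d goal-axes [-134.   -82.2    1. ] rotvec [-0.46 -0.31 99.46]
```

View pics/seat.png

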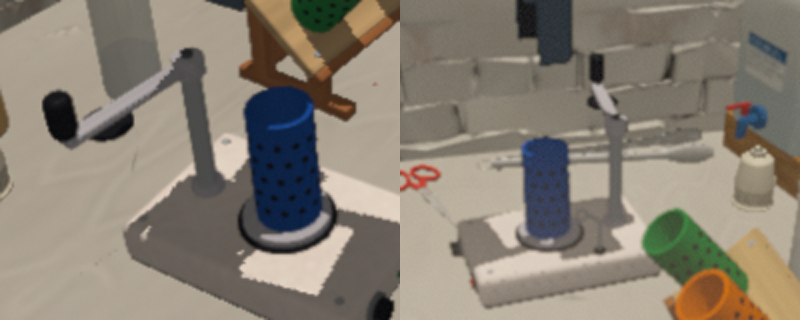

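Both views show the tube standing fully down on the plate, with its base at about (290, 220) on the left and (548, 240) on the right. The knob hasn't moved. Next I'll turn the tool and go to the knob.

To row units: -27 mm is -0.54, 25 mm is 0.5, -8 degrees is -0.0222.

drive_effector(moves={"steps":[[0.4,-0.4,0,0,0,-0.0222],[0.5,-0.54,0,0,0,-0.0222],[0,0,0,0,0,-0.0222],[0,0,0,0,0,-0.0222],[0,0,0,0,0,-0.0222],[0,0,0,0,0,-0.0222],[0,0,0,0,0,-0.0222],[0,0,0,0,0,-0.0222]]}, finger_gap=60)

```text
time_s: 12.15
ee_pos: [522.4, 209.7, 279.6]
ee_rot: [-179.8, 0.2, 71.0]
force: [-0.3, -0.9, 0.1]
gripper_width: 59.8
gripper_force: 0.0
```

drive_effector(moves={"steps":[[0,0,0,0,0,-0.0222],[0,0,0,0,0,-0.0222],[0,0,0,0,0,0],[0,0,0,0,0,0]]})

```text
time_s: 12.55
ee_pos: [522.8, 209.8, 280.5]
ee_rot: [-179.9, 0.1, 86.5]
force: [0.1, -0.4, -0.6]
gripper_width: 60.1
gripper_force: 0.0
```

Run:
```python
from h import *
print(env.state()["qpos"].round(1))
q=1.736; K=SP*[1,1,0]+rz(WY)@[85-122*np.cos(q),122*np.sin(q),201]
R=tgt([0,0,-1],rz(WY)@[np.sin(q),np.cos(q),0]); to(K+[0,0,44],R)
```

```text
[20.7 15.4 84.2 -0.  80.5 24.2]
d now-axes [79.3 51.3 35.2] d goal-axes [78.6 52.2 35.5] rotvec [-0.13  0.09 -0.71]
```

To row units: 26 mm is 0.52, 17 mm is 0.34, -0.7 degrees is -0.0019.

drive_effector(moves={"steps":[[0.52,0.34,0,0,0,-0.0019],[0.52,0.34,0.1,0,0,0],[0.52,0.34,0.3,0,0,0],[0,0,0.3,0,0,0],[0,0,0,0,0,0],[0,0,0,0,0,0]]})

```text
time_s: 13.15
ee_pos: [577.8, 285.1, 246.5]
ee_rot: [-180.0, 0.1, 87.3]
force: [-0.9, 0.2, 0.8]
gripper_width: 60.0
gripper_force: 0.0
```

Run:
```python
from h import *
q=1.736; K=SP*[1,1,0]+rz(WY)@[85-122*np.cos(q),122*np.sin(q),201]
to(K-[0,0,10])
m=optics.camera_model("wrist"); print("knob top px",proj(m,[K+[0,0,18]]))
cv2.imwrite("pics/w2.png",optics.grab_frame("wrist"))
```

```text
d now-axes [ 0.8  0.9 55.5] d goal-axes [ 0.8  0.9 55.5] rotvec [0. 0. 0.]
knob top px [[328.53187278 270.68055989]]
```

View pics/w2.png

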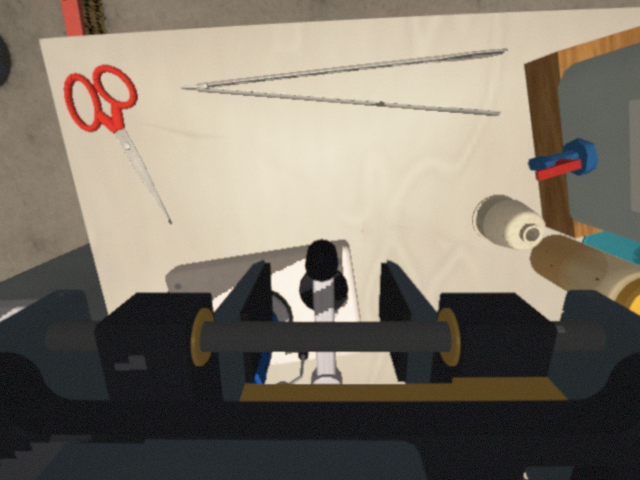

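Run:
```python
from h import *
m=optics.camera_model("wrist"); im=cv2.imread("pics/w2.png")
k=(im.max(2)<28)[225:285,295:350].astype(np.uint8)
N,L,st,c=cv2.connectedComponentsWithStats(k); i=1+np.argmax(st[1:,4]); print(st[i][:4]+[295,225,0,0],st[i][4])
for r in range(0,60,5): x=np.where(k[r])[0]; print(r+225,x.min()+295 if len(x) else None,x.max()+295 if len(x) else None)
q=1.736; K=SP*[1,1,0]+rz(WY)@[85-122*np.cos(q),122*np.sin(q),201]
for dr in(0,6,12):
    u=rz(WY)@[-np.cos(q),np.sin(q),0]
    p=proj(m,cyl(K+dr*u-[0,0,18],np.eye(3),11,36)); print(dr,"bot",p[:60].min(0),p[:60].max(0),"top",p[60:].min(0),p[60:].max(0))
print(m["T"].round(2))
```

```text
[306 241  31  39] 974
225 None None
230 None None
235 None None
240 None None
245 312 332
250 309 334
255 308 335
260 307 336
265 306 336
270 308 335
275 309 340
280 335 344
0 bot [312.80386442 237.79345523] [342.3558996  265.77715621] top [310.81205819 253.94246153] [345.15206107 285.91947807]
6 bot [312.73096227 229.90823889] [342.48821668 258.28247522] top [310.71054578 244.88195879] [345.32944587 277.38256522]
12 bot [312.65724708 221.91210845] [342.62209587 250.68368811] top [310.60768704 235.67166142] [345.50929356 268.70667158]
[[ 1.0000e+00  5.0000e-02  1.0000e-02  5.8066e+02]
 [-5.0000e-02  9.6000e-01  2.8000e-01  3.6593e+02]
 [ 0.0000e+00 -2.8000e-01  9.6000e-01  4.1739e+02]
 [ 0.0000e+00  0.0000e+00  0.0000e+00  1.0000e+00]]
```

The knob shows at columns 306–337 and rows 241–280, so it sits about 4 mm to tool −y of the prediction. I'll shift by that amount, go down and close gently.

To row units: 15 mm is 0.3, 10 mm is 0.2.

drive_effector(moves={"steps":[[0.02,-0.07,0.2,0,0,0],[0,0,0.3,0,0,0],[0,0,0.3,0,0,0],[0,0,0.2,0,0,0],[0,0,0.1,0,0,0],[0,0,0,0,0,0],[0,0,0,0,0,0]]})

```text
time_s: 13.9
ee_pos: [575.0, 286.7, 192.6]
ee_rot: [179.9, -0.0, 87.4]
force: [-0.6, -0.3, 0.1]
gripper_width: 60.0
gripper_force: 0.0
```

drive_effector(moves={"steps":[[0,0,0,0,0,0],[0,0,0,0,0,0],[0,0,0,0,0,0],[0,0,0,0,0,0],[0,0,0,0,0,0],[0,0,0,0,0,0]]}, finger_gap=18, grip_n=8)

```text
time_s: 14.5
ee_pos: [574.8, 286.5, 192.0]
ee_rot: [180.0, 0.0, 87.4]
force: [0.8, -0.1, 0.2]
gripper_width: 21.7
gripper_force: 8.0
```

To row units: -12.8 mm is -0.256, -1.1 mm is -0.022, -6 degrees is -0.0167.

drive_effector(moves={"steps":[[-0.022,-0.256,0,0,0,-0.0167],[-0.022,-0.256,0,0,0,-0.0167],[-0.022,-0.256,0,0,0,-0.0167],[-0.022,-0.256,0,0,0,-0.0167],[-0.022,-0.256,0,0,0,-0.0167],[0,0,0,0,0,0]]})

```text
time_s: 15.1
ee_pos: [512.2, 270.1, 192.0]
ee_rot: [-180.0, 0.1, 117.4]
force: [-0.2, -0.3, -1.6]
gripper_width: 21.6
gripper_force: 8.0
```

Create q.py:
```python
from h import *
s=env.state(); post=SP+rz(WY)@[85,0,0]; d=(rz(WY).T@(s["ee_pos"]-post)); q=np.arctan2(d[1],-d[0]); print("q",q,np.degrees(q),"r",np.hypot(*d[:2]),"yaw err (tool x vs arm)",(s["ee_rot"][2]-np.degrees(np.arctan2(*(rz(WY)@d)[1::-1])))%360, s["force"].round(1))
```

```bash
python3 q.py
```

```text
q 1.1688299444230328 66.96902278395035 r 122.28637693280031 yaw err (tool x vs arm) 357.6758063168431 [-0.2 -0.3 -1.6]
```

Smooth, low force, radius right. Continue.

To row units: -12.8 mm is -0.256, -1.1 mm is -0.022, -6 degrees is -0.0167.

drive_effector(moves={"steps":[[-0.022,-0.256,0,0,0,-0.0167],[-0.022,-0.256,0,0,0,-0.0167],[-0.022,-0.256,0,0,0,-0.0167],[-0.022,-0.256,0,0,0,-0.0167],[-0.022,-0.256,0,0,0,-0.0167],[0,0,0,0,0,0]]})

```text
time_s: 15.7
ee_pos: [468.3, 225.5, 192.0]
ee_rot: [-180.0, 0.1, 147.2]
force: [2.3, -1.1, -1.4]
gripper_width: 21.9
gripper_force: 8.0
```

```bash
python3 q.py
```

```text
q 0.6494295146372047 37.209570279941346 r 121.32718454639055 yaw err (tool x vs arm) 357.74894995505883 [ 2.3 -1.1 -1.4]
```

drive_effector(moves={"steps":[[-0.022,-0.256,0,0,0,-0.0167],[-0.022,-0.256,0,0,0,-0.0167],[-0.022,-0.256,0,0,0,-0.0167],[-0.022,-0.256,0,0,0,-0.0167],[-0.02,-0.214,0,0,0,-0.0139],[0,0,0,0,0,0]]})

```text
time_s: 16.3
ee_pos: [452.7, 167.3, 192.0]
ee_rot: [180.0, 0.2, 176.2]
force: [4.6, -0.3, -4.1]
gripper_width: 21.4
gripper_force: 8.0
```

```bash
python3 q.py
```

```text
q 0.14499766517326346 8.307754253679038 r 120.12026292282509 yaw err (tool x vs arm) 357.7772861875343 [ 4.6 -0.3 -4.1]
```

To row units: -6.4 mm is -0.128, 0.5 mm is 0.01, -3 degrees is -0.0083.

drive_effector(moves={"steps":[[0.01,-0.128,0,0,0,-0.0083],[0.01,-0.128,0,0,0,-0.0083],[0,0,0,0,0,0]]})

```text
time_s: 16.6
ee_pos: [453.1, 155.4, 192.2]
ee_rot: [179.9, 0.5, -177.8]
force: [9.3, 0.7, -6.7]
gripper_width: 21.4
gripper_force: 8.0
```

```bash
python3 q.py
```

```text
q 0.045885053718085385 2.6290199207773584 r 119.98549131265169 yaw err (tool x vs arm) 358.10714389601 [ 9.3  0.7 -6.7]
```

drive_effector(moves={"steps":[[0.006,-0.06,0,0,0,-0.0036],[0,-0.04,0,0,0,-0.0028],[0,0,0,0,0,0]]})

```text
time_s: 16.9
ee_pos: [453.4, 152.3, 192.3]
ee_rot: [179.8, 0.5, -175.6]
force: [9.1, 4.4, -6.9]
gripper_width: 21.7
gripper_force: 8.0
```

```bash
python3 q.py
```

```text
q 0.019892236637452113 1.1397412044015143 r 120.01512701676386 yaw err (tool x vs arm) 358.8494413972535 [ 9.1  4.4 -6.9]
```

Careful with the scale: shifts go in shares of 50 mm and turns go in shares of 360 degrees. That gives: -2 mm is -0.04.

drive_effector(moves={"steps":[[-0.04,-0.04,0,0,0,0],[0,-0.04,0,0,0,0],[0,0,0,0,0,0]]})

```text
time_s: 17.2
ee_pos: [453.4, 151.9, 192.2]
ee_rot: [179.3, 0.2, -175.7]
force: [2.8, 17.5, -6.1]
gripper_width: 21.9
gripper_force: 8.0
```

```bash
python3 q.py
```

```text
q 0.0163945077104151 0.9393360990014717 r 120.02806642032353 yaw err (tool x vs arm) 358.5316349497231 [ 2.8 17.5 -6.1]
```

drive_effector(moves={"steps":[[0,-0.04,0,0,0,0],[0,-0.04,0,0,0,0],[0,0,0,0,0,0]]})

```text
time_s: 17.5
ee_pos: [453.7, 148.0, 192.1]
ee_rot: [179.3, 0.2, -175.7]
force: [1.9, 17.0, -5.2]
gripper_width: 30.1
gripper_force: 8.0
```

```bash
python3 q.py
```

```text
q -0.01598830590124042 -0.9160624497051841 r 120.18533807714809 yaw err (tool x vs arm) 356.69245045681987 [ 1.9 17.  -5.2]
```

To row units: 3 mm is 0.06.

drive_effector(moves={"steps":[[0,0.06,0,0,0,0],[0,0,0,0,0,0],[0,0,0,0,0,0],[0,0,0,0,0,0],[0,0,0,0,0,0],[0,0,0,0,0,0]]}, finger_gap=70)

```text
time_s: 18.1
ee_pos: [451.5, 144.6, 192.0]
ee_rot: [-180.0, 0.0, -175.4]
force: [-0.1, -0.0, -0.3]
gripper_width: 69.6
gripper_force: 0.0
```

drive_effector(moves={"steps":[[0,0,-0.2,0,0,0],[0,0,-0.5,0,0,0],[0,0,-0.7,0,0,0],[0,0,-0.7,0,0,0],[-0.4,0,-0.6,0,0,0],[0,0,0,0,0,0],[0,0,0,0,0,0]]})

```text
time_s: 18.8
ee_pos: [471.5, 146.5, 327.4]
ee_rot: [-180.0, 0.1, -175.3]
force: [-0.3, 0.1, -0.4]
gripper_width: 70.0
gripper_force: 0.0
```

Run:
```python
from h import *
out=[]
for n,(x,y,w,h) in {"scene":(115,140,250,250),"side":(220,100,250,250)}.items():
    im=optics.grab_frame(n); out.append(cv2.resize(im[y:y+h,x:x+w],(400,400),interpolation=cv2.INTER_CUBIC)); print(n,[proj(optics.camera_model(n),[SP*[1,1,0]+rz(WY)@[85-122*np.cos(q),122*np.sin(q),201]])[0].round(1) for q in(0,.08)],(x,y))
cv2.imwrite("pics/end.png",np.hstack(out))
```

```text
scene [array([271.4, 281.8]), array([267.6, 285.2])] (115, 140)
side [array([276.6, 161.5]), array([275.7, 159.7])] (220, 100)
```

View pics/end.png

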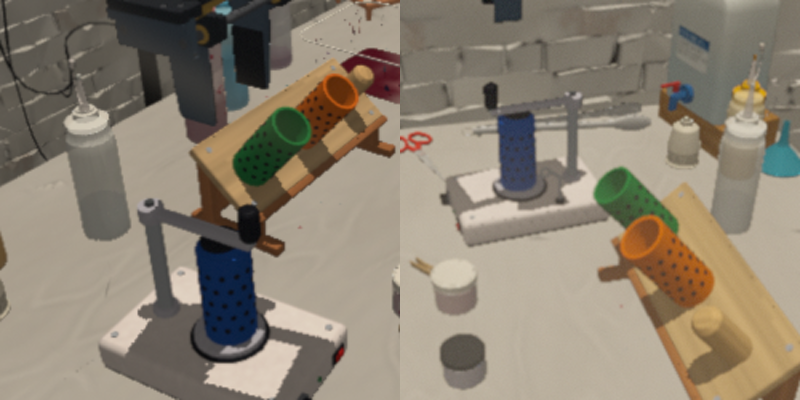

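The final picture shows the bar over the seated tube and the knob at scene (270.6, 280), against (271.4, 281.8) predicted for the stop. The green and orange tubes and both pots are in place, and the gripper is clear. I'm handing the job in.

```bash
python3 -c "
from workcell import env, optics, workorder
print(workorder.job_done())"
```

```text
the job is handed in; nothing more can be done
None
```

I handed the job in at about 19 s on the robot's clock: the blue tube is fully down on the spindle, the hold-down arm is at its stop, and the gripper is clear; no verdict came back.

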